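Gauge the gap of a gel-casting cassette

TASK

Take the gap gauge, the black-handled tool with one plain steel blade, out of its wooden stand and slide the blade straight down between the two upright plates of the casting cassette until it drags snugly on both the rear and the front plate, a few newtons of squeeze on each: do not force or jam it, and do not run it down onto the base. Finish while still holding the gauge upright at that depth, without letting go; leave the comb in the stand and the things on the bench where they are.

Things in the scene. Friction and masses are not known exactly. Their poses are not given: they have to be found in the camera images.
- gauge_grip (a point): Gap gauge, point at the centre of its black handle: 14 mm thick (x), 46 mm wide (y), 30 mm high (z). Below the handle one flat steel blade, 6 mm thick (x), 40 mm wide (y), 91 mm long (z), centred under it. It starts upright in one of the rack's two slots (which one varies), blade down, x along the rack's x, leaning up to 0.05 rad. Grasp it across the 14 mm.
- gauge_tip (a point): Centre of the gauge blade's lower edge, 105 mm below the handle's centre along the gauge's z axis (same axes); at the start on the slot's floor, 10 mm above the bench.
- rack: Wooden stand, a fixed block 60 mm (x) by 170 mm (y) by 50 mm high, origin at the centre of its underside. Two slots 7.5 mm (x) by 46 mm (y), 40 mm deep, at y = -42 and +42 mm in its frame. It stands left or right of the cassette, yaw varies.
- comb_grip (a point): Centre of the 60 by 8 by 14 mm top bar of the white plastic gel comb (four long teeth) that stands in the other slot, its top 104 mm above its lowest point. Leave it there.
- cassette: Casting cassette, fixed: grey base 130 mm (x, from -75 to +55) by 160 mm (y) by 20 mm high; origin on the base's underside, straight below the rear plate's inner face. z up, y along the plates, x points from the front plate to the rear plate, away from the robot apart from the yaw, which varies.
- rear_plate: White ceramic rear plate, upright, 6 mm thick, 110 mm wide (y), 90 mm high; origin at the middle of the lower edge of its inner face (which looks to -x), 30 mm above the bench. On rubber pads it gives way to +x by up to 6 mm, 4 N per mm.
- rear_top (a point): Middle of the upper edge of the rear plate's inner face, 120 mm above the bench, axes as the cassette.
- front_plate: Greenish glass front plate, 110 mm wide (y), 80 mm long, leaning 0.12 rad away from the rear plate: the gap narrows downwards. Origin: middle of its inner face's lower edge, 30 mm above the bench; there the gap is 0.8 to 2.4 mm (varies), so the 6 mm blade gets snug 35 to 50 mm or more below front_top: feel for it. Gives way to -x by up to 6 mm, 4 N per mm.
- front_top (a point): Middle of the upper edge of the front plate's flat inner face, 109 mm above the bench, axes as the cassette; the gap here is 10.4 to 12 mm. Above it a lip 14 mm long flares outwards, to -x, rising about 10 mm.
- tip_box_mid (a point): Centre of a blue pipette-tip box, 85 by 122 by 50 mm high; bystander.
- jar_mid (a point): Centre of a small white jar, radius 22 mm, 65 mm high; bystander.
- reagent_mid (a point): Centre of a clear bottle, radius 32 mm, 140 mm high; bystander.
- gauge: The gap gauge as a whole, 0.11 to 0.18 kg; origin at gauge_tip, z up along the blade.
Not all that is in view belongs to the job. Of the things shaped like the gauge, the bare steel one is meant.

How it is judged:
By the outcome, as a careful person would: the job done as asked, in the order asked, and still so for the second after the job is handed in, while the arm keeps its last pose, push and grip.
It also fails if it takes over 59 s, if anything falls off the work surface, if the arm or the gripper's body presses on something with over 40 N, if the wrist force passes 120 N, or if a joint passes its speed limit or range.

ROBOT

A 7-joint arm with a two-finger parallel gripper is mounted at the origin on the work surface. World frame = base frame: x ahead of the robot, y to its left, z up, the work surface at z = 0. Lengths are in mm, angles in rad, forces in N, time in s.
With the tool pointing down it reaches from about 400 to 875 mm from the base axis. Payload 4.4 kg.
Tool frame: the origin (TCP) lies midway between the tips of the shut fingers; the grasp point (between the pads) lies ctrl.tcp_to_grasp behind it (ctrl.tcp_to_grasp is the distance from the TCP to the grasp point, in mm); z points along the fingers, y is the line along which they close (so a half turn about z gives the same grasp; the last joint's range is limited). The gripper opens to 85 mm and grips with 20 to 120 N. Pads are 22 mm wide; open, the fingers measure 114 mm over their backs; the gripper's body (76 mm by 85 mm) begins 54 mm behind the grasp point. The pads swing forward as they close: fully open they stand 13 mm farther back than shut.
Start: joints at [-1.237, 0.628, 0.038, 1.517, -0.027, 0.996, -0.02], TCP at [252.98, 598.764, 231.313] pointing down, gripper open.
Joint ranges: [-3.06, 3.06], [-0.37, 2.12], [-1.25, 1.32], [0.18, 2.47], [-1.1, 4.24], [0.23, 1.98], [-2.94, 2.94]. Speed limits (rad/s): [2.57, 2.57, 3.14, 3.14, 3.14, 3.14, 3.14].

INTERFACE

Orientations are given as [roll, pitch, yaw] about the fixed x, y, z axes, in that order (R = Rz(yaw) Ry(pitch) Rx(roll)).
In Python, from cell import ctrl, get_image, get_calibration, workorder, boxes_of, place_of gives the robot as it stands.
- The arm moves only by the tool play_rows, never from a script. Its argument "series" is a list that holds one entry, the list of rows, each a list of 7 numbers: the shift along the world's x, y, z in cm, then the turn, a rotation vector about the world's x, y, z in degrees, then the closure, from 0 (fully open) to 1 (shut). A call has 1 to 20 rows; each row shifts and turns the commanded pose from where the row before left it; what a row does not reach is not made up. A row lasts 1/8 s, in which the tool goes at most 62.5 mm and 10.7 degrees, less where a joint would pass 70% of its speed; a pose out of reach is approached as far as the arm can. A call with a gripper value outside its range is refused whole. The fingers move at their own pace and stop on an object; the grip force is fixed at half the most. Time passes only in rows, so rows that do not move let the fingers close. It gives the time, the measured TCP pose, the force, the opening and the grip force at its end, in the units of the state.
- ctrl.read_state(): the state, without advancing time (a new reading comes with each control period).
- get_image(name): name is "side" or "top" or "wrist"; returns (picture, depth): 400x640x3 uint8, red, green, blue; 400x640 float32, mm along the optical axis (not along the pixel's ray), 0 where there is no reading.
- get_calibration(name): a dict with "K" (3x3 intrinsics, pixels), "k1" (the pictures are not rectified: a ray, as slopes to the right and down, at radius r is drawn at 1 + k1 r^2 times it, then the intrinsics apply), "R" (3x3) and "t" (3): a world point X has camera coordinates R X + t; the wrist camera has in their place "mount" (4x4, takes a point from camera to tool coordinates, whose origin is the TCP and whose axes are the flange's). Camera axes: x right, y down, z forward; pixel columns grow to the right and rows downward; lengths in mm; the calibration is good to about 2 mm. A picture is of the moment at which its call begins: read the wrist's pose just before it. get_calibration takes no time and is no camera call.
- workorder.finish_job(): hands the job in; it is judged then, once.
Trained networks look in the newest picture that a camera, given by its name, has taken for a name from the list of things; names that differ only in an ending like _2 or _b are one class to them, and where a whole thing is asked for, a point or a joint stands for the part that bears it (a point fixed in the world has none). Each returns a list of dicts, best first, with "p" (0 to 1); they miss things now and then, are a little off and sometimes report something else, mostly with a low value. They report only what shows in the picture. A call takes as long as a camera call. They do not tell look-alikes from the thing itself.
- boxes_of(target, camera): "pixel" ([column, row] in pixels, amid what is visible of it).
- place_of(target, camera): "pixel" ([column, row] in pixels: a listed point, or the origin of a listed thing).
The state is a dict: "clock": time; "qpos": joint angles; "qd": joint speeds; "tau": joint torques, N m; "eef_pos": TCP position; "tool_rot": TCP orientation; "force": force on the tool from outside, world axes, zero at the start; "torque": the same for the moment, N m; "width": finger opening in mm; "gripper_force": force on a finger pad.
Only numpy, scipy, OpenCV 4.12 (cv2) and the standard library are available. Lean on these libraries where they do the work, as an engineer would, in place of code of your own. Each camera call takes 0.05 s, during which the arm holds its last target. There are 200 camera calls.

## Working session

There is one attempt and no reset: what is moved stays moved. The work goes in short steps, Python scripts to look and compute and a tool call to move; the robot and the scene stay as the last step left them, time stands still between calls to the robot, and variables do not carry over. Pictures are saved under pics/ and viewed, at most 10 in all, crops included, and the job is handed in when it is done.

Besides the shell and the picture viewer there is one more tool, called after "Call:" as name(argument=value, ...), one argument or row to a line, values as JSON. play_rows: Moves the arm, as the interface text tells. Its arguments: {"type":"object","properties":{"series":{"type":"array"}},"required":["series"]}

```bash
mkdir -p pics; cat > h.py <<'E'
import numpy as np, cv2
from scipy.spatial.transform import Rotation as Ro
from cell import ctrl,get_image,get_calibration,workorder,boxes_of,place_of
def pose(cam,s=None):
    c=get_calibration(cam)
    if cam!='wrist': return c,np.array(c['R']),np.array(c['t'])
    s=s or ctrl.read_state()
    T=np.eye(4);T[:3,:3]=Ro.from_euler('xyz',s['tool_rot']).as_matrix();T[:3,3]=s['eef_pos']
    M=np.linalg.inv(T@np.array(c['mount']));return c,M[:3,:3],M[:3,3]
def ray(c,px):
    K=np.array(c['K']);d=np.array([(px[0]-K[0,2])/K[0,0],(px[1]-K[1,2])/K[1,1]]);u=d.copy()
    for _ in range(20): u=d/(1+c['k1']*(u@u))
    return np.array([u[0],u[1],1.])
def at_depth(P,px,z): c,R,t=P; return R.T@(ray(c,px)*z-t)
def at_height(P,px,h):
    c,R,t=P;o=-R.T@t;d=R.T@ray(c,px);return o+d*(h-o[2])/d[2]
def proj(P,X):
    c,R,t=P;K=np.array(c['K']);p=R@np.array(X)+t;u=p[:2]/p[2];u=u*(1+c['k1']*(u@u));return K[:2,:2]@u+K[:2,2]
def cloud(P,dep):
    c,R,t=P;v,u=np.mgrid[0:400,0:640];K=np.array(c['K'])
    xy=cv2.undistortPoints(np.stack([u,v],-1).reshape(-1,1,2).astype(float),K,np.array([c['k1'],0,0,0.])).reshape(400,640,2)
    p=np.dstack([xy*dep[...,None],dep]);return (p-t)@R
E
python3 - <<'E'
from h import *
s=ctrl.read_state();print(s, ctrl.tcp_to_grasp)
for cam in('top','side'):
    im,d=get_image(cam);cv2.imwrite(f'pics/{cam}0.png',im[...,::-1]);np.savez(f'{cam}0.npz',im=im,d=d)
    P=pose(cam);C=cloud(P,d);print(cam,-P[1].T@P[2])
    for n in['gauge_grip','gauge_tip','rack','comb_grip','cassette','rear_top','front_top','tip_box_mid','jar_mid','reagent_mid']:
        for r in place_of(n,cam)[:3]:
            u,v=map(int,np.round(r['pixel']));u=min(max(u,0),639);v=min(max(v,0),399)
            print(n,round(r['p'],2),u,v,C[v,u].round(),d[v,u])
E
```

```text
{'clock': 0.0, 'qpos': array([-1.23680985,  0.6293488 ,  0.03844854,  1.51840673, -0.02701691,
        0.9962755 , -0.02000201]), 'qd': array([-1.21856515e-03,  8.36289823e-04,  4.87846230e-05, -1.21185576e-04,
       -1.65579152e-04, -1.48727823e-03, -4.56837898e-04]), 'tau': array([-1.42239730e-05, -5.63417780e+01,  1.22661106e+00, -1.93443471e+01,
        1.11174028e-02,  1.09134571e-02,  6.64067286e-06]), 'eef_pos': array([252.71842984, 598.16614835, 230.37508092]), 'tool_rot': array([-3.13967245e+00,  1.59170892e-05,  2.74178878e+00]), 'force': array([-0.01417801, -0.82383   ,  0.71500771]), 'torque': array([ 0.01261334, -0.03508442, -0.01168264]), 'gripper_force': 0.0, 'width': 85.40405992432052} 18.700000000000003
top [ 473.10662826   -9.11852153 1050.32009252]
gauge_grip 0.7 245 294 [371. 146. 122.] 911.7489
gauge_grip 0.52 233 237 [495. 174. 128.] 918.64496
gauge_tip 0.68 251 293 [373. 133. 120.] 913.9573
gauge_tip 0.55 242 235 [500. 155. 119.] 928.6582
comb_grip 0.58 199 246 [475. 253. 112.] 932.6432
cassette 0.65 411 218 [ 540. -222.  113.] 939.90607
rear_top 0.69 427 208 
[... 365 characters left out ...]
129.] 795.2052
gauge_tip 0.89 424 303 [365. 155.   2.] 887.203
gauge_tip 0.64 353 305 [502. 211.  50.] 821.4789
rack 0.64 372 300 [474. 253. 112.] 750.1315
rack 0.63 360 327 [490. 257.  48.] 784.61993
comb_grip 0.92 370 303 [477. 258. 110.] 747.51843
cassette 0.95 331 186 [ 559. -191.   31.] 1160.5387
cassette 0.19 354 264 [504. 189. 129.] 793.2663
rear_top 0.67 333 144 [ 557. -245.  120.] 1151.7999
front_top 0.52 335 147 [ 558. -443.   -0.] 1381.8865
front_top 0.29 354 308 [501. 215.  47.] 820.058
tip_box_mid 0.96 239 242 [739.  53.  49.] 962.73376
jar_mid 0.9 369 235 [469.   7.  42.] 989.75354
jar_mid 0.63 356 266 [500. 191. 127.] 792.7422
reagent_mid 0.8 219 311 [720. 280. 100.] 748.27826
```

View pics/top0.png

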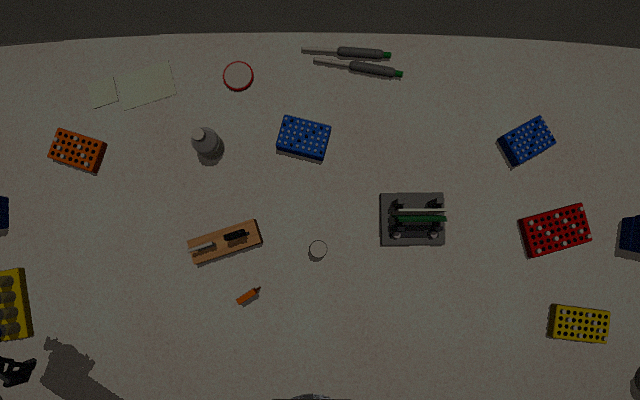

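View pics/side0.png

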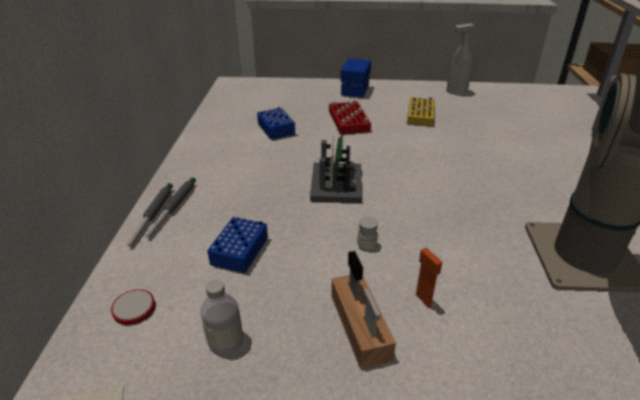

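The top picture shows the black-handled gauge in the stand at about (236,235), with the comb at (203,246). The orange look-alike stands free at (248,296), and the cassette plates are at (418,213). The side picture agrees, with the handle at (356,266) and the cassette at (335,165). Next I'll fit the geometry.

```bash
python3 - <<'E'
from h import *
def rect(p,n):
    r=cv2.minAreaRect(p[:,:2].astype(np.float32));b=cv2.boxPoints(r);e=b[1]-b[0],b[2]-b[1];l=max(e,key=np.linalg.norm)
    print(n,len(p),'c',np.round(r[0],1),'size',np.round(r[1],1),'long dir deg',round(np.degrees(np.arctan2(l[1],l[0])),1),'med',np.median(p,0).round(1))
for cam in('top','side'):
    f=np.load(cam+'0.npz');im=f['im'].astype(int);d=f['d'];C=cloud(pose(cam),d);X,Y,Z=C[...,0],C[...,1],C[...,2]
    near=(abs(X-490)<90)&(abs(Y-215)<110)
    rect(C[near&(abs(Z-50)<7)],cam+' rack top')
    rect(C[near&(Z>100)&(im.max(-1)<60)],cam+' handle')
    rect(C[near&(Z>105)&(im.max(-1)<60)&(Y<200)],cam+' handle2')
    nc=(abs(X-550)<90)&(abs(Y+225)<100)
    rect(C[nc&(abs(Z-20)<6)],cam+' base')
    rect(C[nc&(Z>112)],cam+' top edge rear')
    g=(im[...,1]>im[...,0]+15)&(im[...,1]>im[...,2]+8)
    rect(C[nc&g],cam+' green')
    print(np.percentile(C[nc&(Z>60)],[1,50,99],axis=0).round())
    P=pose(cam)
    print('rear_top@120',[ (round(r['p'],2),at_height(P,r['pixel'],120).round(1)) for r in (place_of('rear_top',cam))[:1]],
     [ (round(r['p'],2),at_height(P,r['pixel'],109).round(1)) for r in (place_of('front_top',cam))[:1]],
     [ (round(r['p'],2),at_height(P,r['pixel'],115).round(1)) for r in (place_of('gauge_grip',cam))[:2]])
a=cv2.resize(np.load('top0.npz')['im'][175:275,170:290],None,fx=5,fy=5,interpolation=2)
b=cv2.resize(np.load('top0.npz')['im'][180:260,370:455],None,fx=3.4,fy=5,interpolation=2)[:500]
b=cv2.copyMakeBorder(b,0,500-b.shape[0],0,0,0) if b.shape[0]<500 else b
b=cv2.resize(np.load('top0.npz')['im'][180:260,370:455],(198*1,500)) if 0 else b
m=np.hstack([a,b])[:,:800];cv2.imwrite('pics/crop0.png',cv2.convertScaleAbs(m[...,::-1],alpha=1.8))
E
```

```text
top rack top 1493 c [486.6 213.6] size [ 60.7 171.5] long dir deg -70.6 med [485.8 214.   49.2]
top handle 172 c [488.9 207.6] size [ 13.8 118.2] long dir deg -71.1 med [499.7 173.5 128.2]
top handle2 154 c [500.8 172.7] size [13.8 44.5] long dir deg -71.1 med [500.4 171.5 128.4]
top base 1697 c [ 545.2 -246.4] size [129.1 157.5] long dir deg -89.6 med [ 554.3 -234.7   19.4]
top top edge rear 336 c [ 548.  -248.4] size [ 29.5 108.8] long dir deg -89.7 med [ 540.4 -248.7  117.1]
top green 268 c [ 541.4 -247.2] size [110.  38.] long dir deg 77.6 med [ 540.3 -246.5  113.7]
[[ 513. -302.   61.]
 [ 551. -250.  107.]
 [ 587. -194.  122.]]
rear_top@120 [(0.69, array([ 561.5, -257.5,  120. ]))] [(0.6, array([ 548.8, -243.4,  109. ]))] [(0.7, array([370.8, 147.3, 115. ])), (0.52, array([496.2, 177.1, 115. ]))]
side rack top 2043 c [488.  215.2] size [ 61.  172.5] long dir deg -71.5 med [488.6 238.4  48.2]
side handle 294 c [487.8 219.2] size [ 12.4 133.4] long dir deg -71.1 med [501.1 187.6 122.2]
side handle2 251 c [501.9 177.6] size [12.4 45.6] long dir deg -71.6 med [502.  185.6 126.1]
side base 998 c [ 546.7 -243.2] size [129.9 161.8] long dir deg -89.3 med [ 548.5 -203.5   18.2]
side top edge rear 128 c [ 549.  -245.1] size [ 28.8 114.5] long dir deg -88.6 med [ 540.9 -239.4  116.2]
side green 89 c [ 544.  -242.1] size [ 14.  104.5] long dir deg -88.5 med [ 541.6 -228.5  111.3]
[[ 514. -297.   61.]
 [ 557. -208.   89.]
 [ 587. -188.  120.]]
rear_top@120 [(0.67, array([ 556.9, -242.2,  120. ]))] [(0.52, array([ 551.3, -247.5,  109. ]))] [(0.91, array([371.4, 166.1, 115. ])), (0.65, array([496.2, 170.4, 115. ]))]
```

View pics/crop0.png

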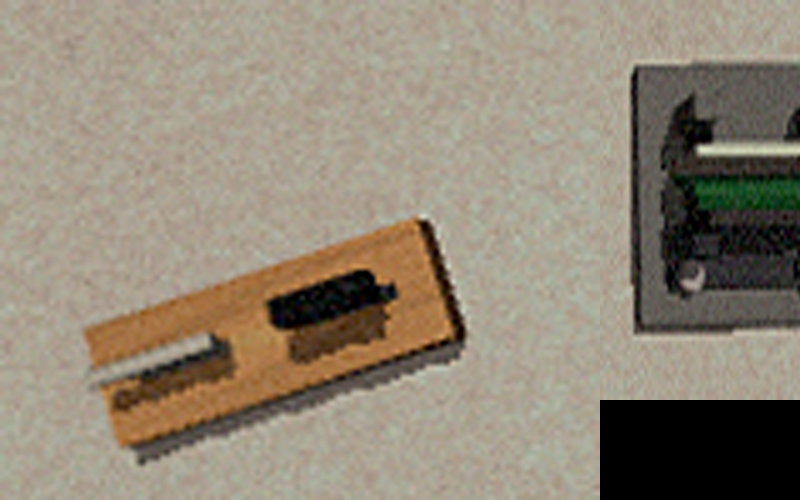

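The crop shows the handle centred at about (330,298) with the comb beside it. I estimate the handle at x 501, y 174, with its thin axis at about 18.7°. I'll move above it.

Call:
play_rows(
  series=[
    [[2.48,-4.24,-0.3,0,0,-4.84,0],[2.48,-4.24,-0.3,0,0,-4.84,0],[2.48,-4.24,-0.3,0,0,-4.84,0],[2.48,-4.24,-0.3,0,0,-4.84,0],[2.48,-4.24,-0.3,0,0,-4.84,0],[2.48,-4.24,-0.3,0,0,-4.84,0],[2.48,-4.24,-0.3,0,0,-4.84,0],[2.48,-4.24,-0.3,0,0,-4.84,0],[2.48,-4.24,-0.3,0,0,-4.84,0],[2.48,-4.24,-0.3,0,0,-4.84,0],[0,0,0,0,0,0,0],[0,0,0,0,0,0,0]],
  ],
)

```text
clock: 2.9
eef_pos: [500.7, 175.4, 201.3]
tool_rot: [-3.141, -0.001, 1.898]
force: [-0.8, 0.4, -0.2]
width: 85.5
gripper_force: 0.0
```

```bash
cat > fit.py <<'E'
from h import *
def rect(p,n):
    r=cv2.minAreaRect(p[:,:2].astype(np.float32));b=cv2.boxPoints(r);e=b[1]-b[0],b[2]-b[1];l=max(e,key=np.linalg.norm)
    print(n,len(p),'c',np.round(r[0],1),'size',np.round(r[1],1),'long dir deg',round(np.degrees(np.arctan2(l[1],l[0])),1),'med',np.median(p,0).round(1))
E
python3 - <<'E'
from fit import *
s=ctrl.read_state();print(s['eef_pos'].round(1),np.degrees(s['tool_rot']).round(2),s['qpos'].round(2),s['force'].round(2))
im,d=get_image('wrist');P=pose('wrist',s);C=cloud(P,d);X,Y,Z=np.moveaxis(C,-1,0)
np.savez('w1.npz',im=im,d=d);cv2.imwrite('pics/w1.png',im[...,::-1])
near=(abs(X-500)<45)&(abs(Y-175)<40)
h=C[near&(Z>110)&(Z<140)];rect(h,'handle all')
t=C[near&(Z>124)&(Z<136)];rect(t,'handle top')
A=np.c_[t[:,:2]-t[:,:2].mean(0),np.ones(len(t))];print('slope',np.linalg.lstsq(A,t[:,2],rcond=None)[0])
rect(C[(abs(X-490)<90)&(abs(Y-215)<110)&(abs(Z-50)<5)],'rack')
for n in('gauge_grip','gauge_tip'):
    for r in place_of(n,'wrist')[:2]: print(n,r)
E
```

```text
[500.7 175.4 201.3] [-1.7999e+02 -5.0000e-02  1.0873e+02] [-0.57  0.51  0.27  1.89 -0.19  0.77  0.13] [-0.78  0.43 -0.22]
handle all 1360 c [501.5 176.2] size [13.6 45.7] long dir deg -71.4 med [500.6 179.1 129.7]
handle top 1269 c [501.6 176.3] size [13.5 45.6] long dir deg -71.5 med [501.1 177.5 129.7]
slope [ 1.20112043e-02 -4.43189540e-03  1.29659079e+02]
rack 10934 c [488.3 215.5] size [ 60.5 170.2] long dir deg -70.9 med [485.6 225.7  49.9]
gauge_grip {'pixel': [134.7, 183.1], 'p': 0.86}
gauge_grip {'pixel': [315.4, 212.2], 'p': 0.6}
gauge_tip {'pixel': [183.2, 162.3], 'p': 0.87}
gauge_tip {'pixel': [317.5, 137.5], 'p': 0.39}
```

View pics/w1.png

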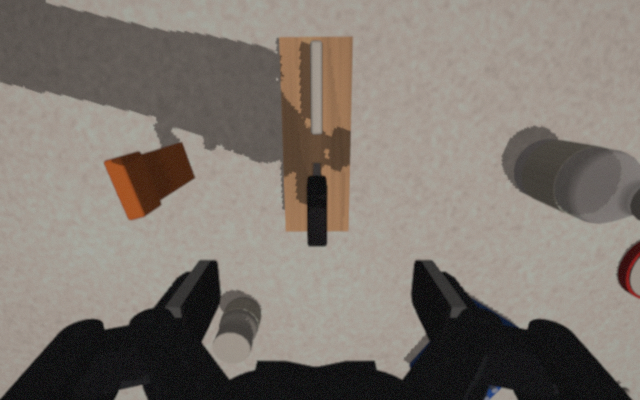

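The wrist picture shows the handle centred at about (317,211), lined up midway between the fingers, with the comb clear at (317,88). The lean is small, under 0.015 rad. I'll descend and grip.

Call:
play_rows(
  series=[
    [[0.08,0.08,-2.6,0,0,0,0],[0,0,-2.6,0,0,0,0],[0,0,-2.6,0,0,0,0],[0,0,-1.7,0,0,0,0],[0,0,-0.9,0,0,0,0],[0,0,0,0,0,0,0],[0,0,0,0,0,0,1],[0,0,0,0,0,0,1],[0,0,0,0,0,0,1],[0,0,0,0,0,0,1],[0,0,0,0,0,0,1],[0,0,0,0,0,0,1]],
  ],
)

```text
clock: 4.55
eef_pos: [501.9, 175.6, 97.7]
tool_rot: [3.141, -0.0, 1.897]
force: [-1.3, -1.0, 5.2]
width: 13.1
gripper_force: 58.9
```

Call:
play_rows(
  series=[
    [[0,0,0.5,0,0,0,1],[0,0,1,0,0,0,1],[0,0,1.5,0,0,0,1],[0,0,2,0,0,0,1],[0,0,2.5,0,0,0,1],[0,0,3,0,0,0,1],[0,0,3,0,0,0,1],[0,0,2,0,0,0,1],[0,0,1,0,0,0,1],[0,0,0,0,0,0,1]],
  ],
)

```text
clock: 5.8
eef_pos: [501.9, 175.6, 263.0]
tool_rot: [3.14, -0.0, 1.897]
force: [0.9, 0.9, -2.0]
width: 13.3
gripper_force: 58.5
```

Call:
play_rows(
  series=[
    [[0.2,-1.5,0,0,0,-0.5,1],[0.4,-3,0,0,0,-1.5,1],[0.5,-4.2,0,0,0,-1.8,1],[0.5,-4.2,0,0,0,-1.8,1],[0.5,-4.2,0,0,0,-1.8,1],[0.5,-4.2,0,0,0,-1.8,1],[0.5,-4.2,0,0,0,-1.8,1],[0.5,-4.2,0,0,0,-1.8,1],[0.5,-4.2,0,0,0,-1.8,1],[0.5,-4,0,0,0,-1.8,1],[0.4,-3,0,0,0,-1.2,1],[0.3,-1.2,0,0,0,-0.6,1],[0,0,0,0,0,0,1],[0,0,0,0,0,0,1]],
  ],
)

```text
clock: 7.55
eef_pos: [554.8, -243.6, 261.9]
tool_rot: [-3.141, -0.002, 1.581]
force: [-0.4, -0.1, -1.7]
width: 13.5
gripper_force: 58.5
```

```bash
python3 - <<'E'
from fit import *
s=ctrl.read_state();print(s['eef_pos'].round(1),np.degrees(s['tool_rot']).round(2),s['qpos'].round(2),s['force'].round(2),s['torque'].round(3),s['width'])
im,d=get_image('wrist');P=pose('wrist',s);C=cloud(P,d);X,Y,Z=np.moveaxis(C,-1,0)
np.savez('w2.npz',im=im,d=d,**{k:s[k] for k in('eef_pos','tool_rot')})
nc=(abs(X-545)<90)&(abs(Y+245)<100)
rect(C[nc&(abs(Z-20)<5)],'base')
for z in range(100,126,3):
    m=nc&(abs(Z-z)<1.5)
    if m.sum()>10: print(z,m.sum(),np.percentile(C[m][:,0],[2,50,98]).round(1),np.percentile(C[m][:,1],[2,98]).round())
for n in('rear_top','front_top','gauge_tip','gauge_grip'):
    h={'rear_top':120,'front_top':109}.get(n,s['eef_pos'][2]-87)
    for cam in('wrist',):
        for r in place_of(n,cam)[:2]: print(n,r,at_height(P,r['pixel'],h).round(1))
im2,d2=get_image('side');np.savez('s2.npz',im=im2,d=d2)
for n in('gauge_tip','gauge_grip','rear_top'):print(n,place_of(n,'side')[:2])
a=im2[40:240,220:460]
cv2.imwrite('pics/w2.png',np.vstack([im[...,::-1],cv2.copyMakeBorder(a[...,::-1],0,0,0,400,0)]))
E
```

```text
[ 554.8 -243.6  261.9] [-1.7996e+02 -1.0000e-01  9.0610e+01] [ 0.12  0.56  0.4   1.62 -0.25  1.02  0.61] [-0.44 -0.12 -1.7 ] [ 0.007 -0.013 -0.064] 13.47665536591094
base 7199 c [ 547.7 -245.2] size [130.5 159.6] long dir deg -89.3 med [ 570.1 -223.3   19.8]
100 92 [543.5 552.9 587.3] [-293. -190.]
103 276 [547.4 580.3 589.8] [-297. -192.]
106 370 [546.6 581.8 588.8] [-297. -192.]
109 210 [544.  545.9 546.8] [-277. -192.]
112 366 [540.6 543.2 546.5] [-277. -190.]
115 509 [533.8 539.7 542.4] [-289. -193.]
118 599 [534.7 537.5 562.9] [-294. -192.]
121 463 [557.1 560.6 563.4] [-273. -191.]
rear_top {'pixel': [318.0, 193.1], 'p': 0.73} [ 556.9 -245.8  120. ]
front_top {'pixel': [307.4, 189.3], 'p': 0.69} [ 547.1 -245.3  109. ]
gauge_grip {'pixel': [317.1, 287.9], 'p': 0.91} [ 556.5 -308.4  174.9]
gauge_grip {'pixel': [314.0, 171.6], 'p': 0.56} [ 553.3 -215.   174.9]
gauge_tip [{'pixel': [426.6, 299.3], 'p': 0.84}, {'pixel': [335.1, 126.3], 'p': 0.53}]
gauge_grip [{'pixel': [335.0, 82.8], 'p': 0.63}, {'pixel': [428.9, 264.2], 'p': 0.61}]
rear_top [{'pixel': [332.2, 143.9], 'p': 0.57}]
```

View pics/w2.png

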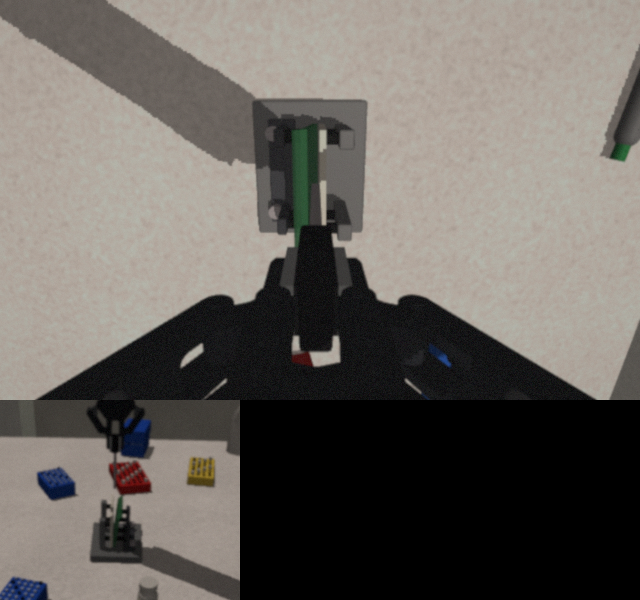

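The wrist picture shows the plates at about (305,170) and (322,170), with the held handle and blade at rows 228 to 350 and columns 298 to 335. The side crop shows the gauge hanging above the cassette. Next I'll check how the gauge sits in the hand and fit the plate lines.

```bash
python3 - <<'E'
from fit import *
f=np.load('w2.npz');s={k:f[k] for k in('eef_pos','tool_rot')};C=cloud(pose('wrist',s),f['d']);X,Y,Z=np.moveaxis(C,-1,0)
for v in range(225,356,10): 
    r=C[v,300:334];g=(r[:,2]>130);print(v,g.sum(),C[v,316].round(1),r[g][:,0].min().round(1) if g.any() else'',r[g][:,0].max().round(1) if g.any() else'')
nc=(abs(X-545)<90)&(abs(Y+245)<56)
def line(m,n,q):  # edge percentile per y bin
    p=C[m];b=[(y,np.percentile(p[abs(p[:,1]-y)<4,0],q)) for y in range(-290,-194,8) if (abs(p[:,1]-y)<4).sum()>5]
    b=np.array(b);k=np.polyfit(b[:,0]+245,b[:,1],1);print(n,len(b),k,np.degrees(np.arctan(-k[0])),(b[:,1]-np.polyval(k,b[:,0]+245)).round(1))
line(nc&(abs(Z-120.5)<3)&(X>550)&(X<570),'rear top in',5)
line(nc&(abs(Z-120.5)<3)&(X>550)&(X<570),'rear top out',95)
for z in(109,112,115,118): line(nc&(abs(Z-z)<1.2)&(X<550)&(X>525),f'front lip {z}',50)
# side camera: gauge held
g=np.load('s2.npz');P=pose('side');C=cloud(P,g['d']);im=g['im'].astype(int)
tcp=s['eef_pos'];m=(abs(C[...,0]-tcp[0])<30)&(abs(C[...,1]-tcp[1])<40)&(C[...,2]<tcp[2]-5)&(C[...,2]>150)
for z in range(165,260,10):
    k=m&(abs(C[...,2]-z)<5)
    if k.sum()>2: print('side',z,k.sum(),C[k].mean(0).round(1),C[k][:,0].min().round(1),C[k][:,0].max().round(1))
print('proj tip,grip',proj(P,tcp-[0,-20,87]),proj(P,tcp+[0,20,18]))
E
```

```text
225 24 [ 554.7 -220.   267.1] 549.3 559.6
235 32 [ 554.6 -220.3  278. ] 548.0 561.0
245 33 [ 554.6 -220.5  287.5] 548.4 561.0
255 34 [ 554.6 -221.7  293.6] 548.8 561.0
265 34 [ 554.7 -225.9  293.5] 548.7 561.0
275 34 [ 554.7 -229.6  294.4] 548.7 561.2
285 34 [ 554.8 -234.3  293.7] 548.7 561.2
295 34 [ 554.8 -238.9  293.3] 548.7 561.2
305 34 [ 554.9 -242.9  294. ] 548.6 561.2
315 34 [ 554.9 -247.   294.6] 548.6 561.3
325 34 [ 554.9 -252.5  293.6] 548.5 561.4
335 34 [ 555.  -257.   293.9] 548.6 561.5
345 33 [ 555.  -262.2  293.6] 548.5 561.7
355 0 [ 5.580e+02 -5.308e+02  4.000e-01]  
rear top in 10 [-5.19529813e-02  5.58901871e+02] 2.9740127532027905 [ 0.4 -0.2  0.1  0.4 -0.2 -0.7 -0.4 -0.1  0.2  0.5]
rear top out 10 [-1.21670290e-02  5.63139262e+02] 0.6970850163942923 [ 0.1  0.1  0.   0.  -0.1 -0.1 -0.2 -0.2 -0.2  0.5]
front lip 109 10 [-1.69721998e-02  5.46378493e+02] 0.9723420591268447 [-0.   0.1 -0.3  0.3  0.4 -0.3 -0.2 -0.1  0.   0.1]
front lip 112 10 [-1.27535683e-02  5.43649686e+02] 0.7306860205252973 [ 0.1  0.2 -0.6  0.4  0.5 -0.3 -0.2 -0.1  0.   0.1]
front lip 115 12 [2.15251762e-02 5.39443105e+02] -1.2331113244935865 [-3.8 -0.1  1.6  1.5  1.3  0.3  1.   0.1 -0.1 -0.2 -0.4 -1.3]
front lip 118 12 [-1.23459549e-02  5.36962493e+02] 0.7073351739468972 [ 0.1  0.3 -0.4 -0.2 -0.1  0.1  0.2  0.3 -0.3 -0.1  0.   0.1]
side 175 7 [ 553.  -230.9  175.9] 550.9 554.6
side 185 9 [ 552.6 -234.4  184.2] 550.7 554.7
side 195 12 [ 552.9 -229.4  194.9] 550.7 554.8
side 205 10 [ 552.7 -230.1  204.5] 550.7 554.9
side 215 12 [ 553.3 -227.2  214.9] 550.7 555.1
side 225 10 [ 552.9 -227.3  224.9] 550.6 555.2
side 235 13 [ 552.7 -225.   235.4] 550.5 555.2
side 245 12 [ 553.3 -225.4  245.5] 550.7 555.5
side 255 7 [ 553.2 -225.6  253. ] 550.8 555.6
proj tip,grip [333.8620229  127.89073717] [334.42083517  85.82881575]
```

The gauge hangs upright and centred in the hand. The gap midline at the top is at x of about 551.7, with a yaw of about 0.7°. I'll line up and enter the mouth of the gap.

Call:
play_rows(
  series=[
    [[-0.3,-0.3,0,0,0,0.1,1],[0,0,-1,0,0,0,1],[0,0,-2,0,0,0,1],[0,0,-1.5,0,0,0,1],[0,0,-0.5,0,0,0,1],[0,0,-0.4,0,0,0,1],[0,0,-0.4,0,0,0,1],[0,0,-0.4,0,0,0,1],[0,0,-0.4,0,0,0,1],[0,0,-0.4,0,0,0,1],[0,0,0,0,0,0,1],[0,0,0,0,0,0,1]],
  ],
)

```text
clock: 9.5
eef_pos: [551.9, -248.5, 192.4]
tool_rot: [3.141, 0.0, 1.581]
force: [-0.1, 0.3, -0.9]
width: 12.8
gripper_force: 58.5
```

```bash
python3 - <<'E'
from fit import *
s=ctrl.read_state();print(s['eef_pos'].round(2),np.degrees(s['tool_rot']).round(2),s['force'].round(2),s['torque'].round(3))
im,d=get_image('wrist');im2,_=get_image('side')
a=cv2.resize(im[130:260,240:400],None,fx=3,fy=3,interpolation=2);b=cv2.resize(im2[70:200,280:380],None,fx=3,fy=3,interpolation=2)
cv2.imwrite('pics/w3.png',cv2.convertScaleAbs(np.hstack([a,b])[...,::-1],alpha=1.4))
E
```

```text
[ 551.85 -248.51  192.39] [179.99   0.    90.59] [-0.11  0.33 -0.91] [-0.007 -0.021  0.005]
```

View pics/w3.png

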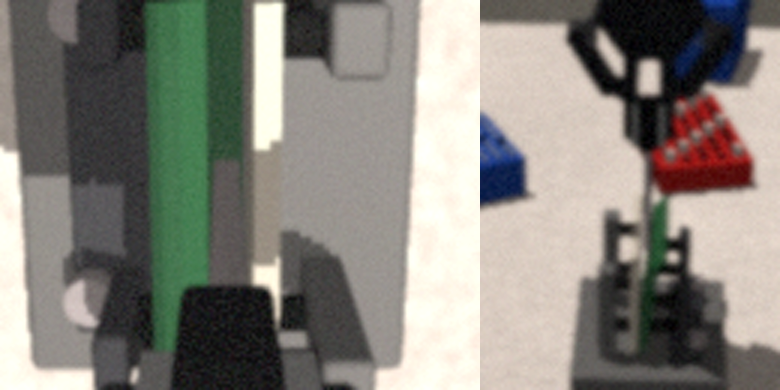

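The wrist crop shows the handle at about (228,330), with the gap between the green glass and the white plate running under it. The side crop shows the blade going in between the plates, and no forces yet. Next I'll feel for the rear plate.

Call:
play_rows(
  series=[
    [[0.05,0,0,0,0,0,1],[0.05,0,0,0,0,0,1],[0.05,0,0,0,0,0,1],[0,0,0,0,0,0,1],[0,0,0,0,0,0,1]],
  ],
)

```text
clock: 10.22
eef_pos: [553.2, -248.4, 192.3]
tool_rot: [-3.142, -0.0, 1.581]
force: [0.5, -0.2, -2.2]
width: 13.3
gripper_force: 58.5
```

Call:
play_rows(
  series=[
    [[0.05,0,0,0,0,0,1],[0.05,0,0,0,0,0,1],[0,0,0,0,0,0,1],[0,0,0,0,0,0,1]],
  ],
)

```text
clock: 10.72
eef_pos: [554.3, -248.4, 192.3]
tool_rot: [-3.142, -0.0, 1.581]
force: [0.0, 0.2, -1.3]
width: 13.0
gripper_force: 58.5
```

Call:
play_rows(
  series=[
    [[0.05,0,0,0,0,0,1],[0.05,0,0,0,0,0,1],[0,0,0,0,0,0,1],[0,0,0,0,0,0,1]],
  ],
)

```text
clock: 11.22
eef_pos: [555.2, -248.5, 192.3]
tool_rot: [-3.141, -0.0, 1.581]
force: [-2.1, 0.7, -1.1]
width: 12.9
gripper_force: 58.5
```

```bash
python3 -c "
from h import *
for i in range(4):
    s=ctrl.read_state();print(s['eef_pos'].round(2),s['force'].round(2),s['torque'].round(3));get_image('side')"
```

```text
[ 555.15 -248.46  192.28] [-2.09  0.68 -1.12] [0.025 0.139 0.039]
[ 555.13 -248.46  192.29] [-1.63 -0.58 -0.48] [-0.007  0.126  0.001]
[ 555.14 -248.46  192.27] [-0.87  0.1  -1.19] [-0.037  0.171  0.068]
[ 555.16 -248.45  192.26] [-0.67  0.07 -1.49] [-0.038  0.178  0.02 ]
```

Rear contact is at TCP x of about 554.7. The y torque is about 0.15 Nm, so around 2 N. I'll press slightly more, then slide down along the rear plate and feel for the glass.

Call:
play_rows(
  series=[
    [[0.02,0,-0.3,0,0,0,1],[0,0,-0.4,0,0,0,1],[0,0,-0.4,0,0,0,1],[0,0,-0.4,0,0,0,1],[0,0,-0.4,0,0,0,1],[0,0,-0.4,0,0,0,1],[0,0,-0.3,0,0,0,1],[0,0,0,0,0,0,1],[0,0,0,0,0,0,1]],
  ],
)

```text
clock: 12.55
eef_pos: [555.3, -248.3, 166.2]
tool_rot: [-3.141, -0.0, 1.581]
force: [-0.9, -0.9, -2.0]
width: 13.3
gripper_force: 58.6
```

```bash
cat > rd.py <<'E'
from h import *
L=[]
for i in range(6):
    s=ctrl.read_state();L.append(np.r_[s['eef_pos'],s['force'],s['torque']]);get_image('side')
L=np.array(L);print(s['clock'],L[:,:3].mean(0).round(2),'F',L[:,3:6].mean(0).round(2),'T',L[:,6:].mean(0).round(3),'sd',L[:,3:].std(0).round(2),np.degrees(s['tool_rot']).round(2),s['width'])
E
python3 rd.py
```

```text
12.8 [ 555.37 -248.35  166.26] F [-1.23 -0.1  -2.27] T [0.015 0.372 0.035] sd [0.32 0.59 0.65 0.03 0.03 0.01] [-1.7999e+02 -1.0000e-02  9.0600e+01] 13.340088623788114
```

Call:
play_rows(
  series=[
    [[0.04,0,-0.2,0,0,0,1],[0,0,-0.3,0,0,0,1],[0,0,-0.3,0,0,0,1],[0,0,-0.2,0,0,0,1],[0,0,0,0,0,0,1],[0,0,0,0,0,0,1]],
  ],
)

```text
clock: 13.6
eef_pos: [555.6, -248.4, 156.0]
tool_rot: [-3.141, -0.0, 1.581]
force: [-2.2, -0.3, -2.9]
width: 13.2
gripper_force: 58.6
```

```bash
python3 rd.py
```

```text
13.85 [ 555.68 -248.38  156.09] F [-2.15 -0.18 -3.11] T [-0.093  0.639  0.043] sd [0.31 0.23 0.49 0.04 0.04 0.03] [-1.7998e+02 -1.0000e-02  9.0590e+01] 13.541460693712922
```

Call:
play_rows(
  series=[
    [[0,0,-0.2,0,0,0,1],[0,0,-0.3,0,0,0,1],[0,0,-0.2,0,0,0,1],[0,0,0,0,0,0,1],[0,0,0,0,0,0,1]],
  ],
)

```text
clock: 14.52
eef_pos: [555.9, -248.5, 149.1]
tool_rot: [-3.142, 0.0, 1.581]
force: [-2.4, 0.1, -1.4]
width: 13.1
gripper_force: 58.5
```

```bash
python3 rd.py
```

```text
14.775 [ 555.89 -248.47  149.13] F [-2.47 -0.78 -2.35] T [-0.147  0.591  0.039] sd [0.55 0.45 0.54 0.02 0.01 0.02] [-180.      0.     90.59] 13.148594848647312
```

Call:
play_rows(
  series=[
    [[0,0,-0.2,0,0,0,1],[0,0,-0.2,0,0,0,1],[0,0,0,0,0,0,1],[0,0,0,0,0,0,1]],
  ],
)

```text
clock: 15.32
eef_pos: [556.1, -248.4, 145.4]
tool_rot: [3.141, 0.0, 1.581]
force: [-2.9, -1.4, 1.1]
width: 13.5
gripper_force: 59.0
```

```bash
python3 rd.py
```

```text
15.575 [ 556.06 -248.46  145.41] F [-2.71 -0.3   1.06] T [-0.031  0.597  0.085] sd [0.53 0.67 0.71 0.03 0.02 0.03] [1.7998e+02 1.0000e-02 9.0600e+01] 13.146573429486564
```

The upward force rose by about 3.5 N, so the glass has made contact. I'll even out the squeeze: a small shift back in x and a little deeper.

Call:
play_rows(
  series=[
    [[-0.02,0,-0.1,0,0,0,1],[0,0,-0.1,0,0,0,1],[0,0,0,0,0,0,1],[0,0,0,0,0,0,1]],
  ],
)

```text
clock: 16.12
eef_pos: [556.0, -248.5, 143.4]
tool_rot: [3.141, 0.0, 1.581]
force: [-1.4, 0.3, 2.1]
width: 13.2
gripper_force: 59.2
```

```bash
python3 rd.py
```

```text
16.375 [ 555.94 -248.47  143.38] F [-1.62  0.02  2.28] T [-0.017  0.306  0.064] sd [0.36 0.57 0.43 0.02 0.05 0.02] [1.7997e+02 1.0000e-02 9.0600e+01] 13.277511501853626
```

Call:
play_rows(
  series=[
    [[-0.01,0,-0.1,0,0,0,1],[0,0,0,0,0,0,1],[0,0,0,0,0,0,1],[0,0,0,0,0,0,1]],
  ],
)

```text
clock: 16.92
eef_pos: [555.8, -248.5, 142.4]
tool_rot: [3.141, 0.0, 1.581]
force: [-1.5, 0.8, 2.7]
width: 13.2
gripper_force: 59.2
```

```bash
python3 rd.py; python3 - <<'E'
from h import *
im,_=get_image('wrist');im2,_=get_image('side')
a=cv2.resize(im[130:330,220:420],None,fx=2,fy=2,interpolation=2);b=cv2.resize(im2[70:203,280:380],None,fx=3,fy=3,interpolation=2)[:399]
cv2.imwrite('pics/w4.png',cv2.convertScaleAbs(np.hstack([a[:399],b])[...,::-1],alpha=1.4))
E
```

```text
17.175 [ 555.8  -248.48  142.38] F [-0.43  0.    2.75] T [-0.023  0.02   0.09 ] sd [0.53 0.6  0.22 0.02 0.03 0.04] [1.7998e+02 1.0000e-02 9.0590e+01] 13.068874909679497
```

View pics/w4.png

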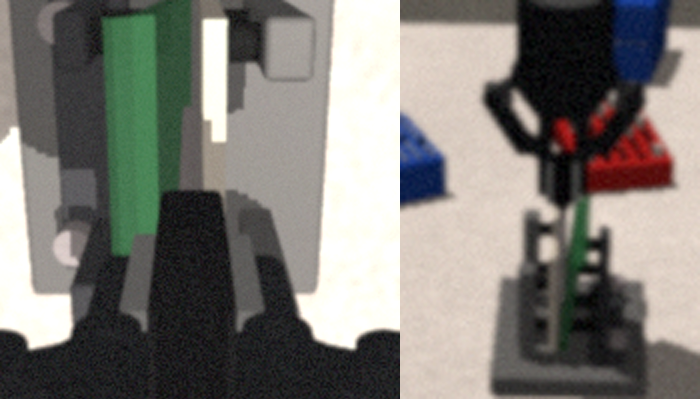

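The wrist crop shows the gauge seated between the glass and the white plate, with the handle at about (188,290). The side crop shows it upright. Net x force is about 0, so the two plates balance at roughly 3 N each by my estimate, with a drag of about 4 N. The tip is about 54 mm above the bench, well clear of the base, so I'm handing in.

```bash
python3 -c "
from cell import workorder
print(workorder.finish_job())"
```

```text
the job is handed in; nothing more can be done
None
```

The job is handed in: the gauge is held upright in the gap, dragging on both plates at an estimated 3 N each (the wrist force gives only their balance), tip about 54 mm above the bench; comb and bench items untouched.

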